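# Move the parrot's fruit skewer from its cup to the foraging house

### The job

The parrot's stainless fruit skewer is standing in one of the two white cups; the other cup holds a long bar spoon. Pull the skewer up out of its cup and stand it upright in the round open pot on the porch of the orange foraging house, setting it down on the pot's floor rather than letting it drop. Leave its cup and the spoon standing where they are.

Things in the scene. Friction and masses are not known exactly. Their poses are not given: they have to be found in the camera images.
- skewer: stainless fruit skewer, 200 mm long, about 110 g, standing upright on its flat round foot (30 mm across, 6 mm thick) in a white cup; an 8 mm rod runs up to a plain cylindrical steel handle, 16 mm across, from 150 to 200 mm above the underside. Origin: centre of the foot's underside; z points up along the rod
- cup: loose white ceramic cup that holds the skewer: round, 80 mm high, 56 mm across at the base and 68 mm at the mouth, wall 4 mm, floor 6 mm thick, about 320 g. Origin: centre of its underside; z up. An identical cup holding the spoon stands at least 100 mm away
- spoon: stainless bar spoon, 204 mm tall, standing upright in the other white cup on a flat round foot like the skewer's, with its 36 mm round bowl at the top: a bystander. Origin: centre of the foot's underside; z up
- pot_floor (a point): centre of the inner floor of the round open pot on the porch of the orange foraging house (fixed), 16 mm above the shelf. The pot is 54 mm across inside, wider at the mouth, 46 mm deep. z up; -x points away from the house, roughly towards the cups. The house's front and eaves stand 57 mm behind the pot's centre (+x), its roof under 155 mm high. What lies between cups and pot is under 40 mm high
Not all that is in view belongs to the job. Leave any pink or purple look-alike of the cup alone.

How it is judged:
By the outcome, as a careful person would: the job done as asked, in the order asked, and still so for the second after the job is handed in, with the robot touching nothing.
It also fails if it takes over 45 s, if anything falls off the work surface, if the arm or the gripper's body presses on something with over 40 N, if the wrist force passes 120 N, or if a joint passes its speed limit or range.

### The arm

A 6-joint arm with a two-finger parallel gripper is mounted at the origin on the work surface. World frame = base frame: x ahead of the robot, y to its left, z up, the work surface at z = 0. Lengths are in m, angles in degrees, forces in N, time in s.
With the tool pointing down it reaches from about 0.4 to 0.825 m from the base axis. Payload 7 kg.
Tool frame: the origin (TCP) lies at the centre of the arm's flange, where the gripper is bolted on; the fingertips stand 178 mm ahead of it and the grasp point (between the pads) lies 159 mm ahead of it (ctrl.hold_point_z is the distance from the TCP to the grasp point, in m); z points along the fingers, y is the line along which they close (so a half turn about z gives the same grasp; the last joint's range is limited). The gripper opens to 88 mm and grips with 3 to 60 N. Pads are 19 mm wide; open, the fingers measure 130 mm over their backs; the gripper's body (78 mm by 193 mm) begins 47 mm behind the grasp point.
Start: joints at [-59.868, 20.546, 0.682, 0, -70.136, -16.507], TCP at [0.159, -0.656, 0.405] pointing down, gripper open.
Joint ranges: [-176.03, 176.03], [-82.01, 121.73], [-58.28, 71.71], [-173.87, 95.51], [-174.79, -0.11], [-173.66, 173.66]. Speed limits (degrees/s): [136.94, 136.94, 172.46, 180, 180, 180].

### API

Orientations are given as [roll, pitch, yaw] about the fixed x, y, z axes, in that order (R = Rz(yaw) Ry(pitch) Rx(roll)).
In Python, from plant import ctrl gives the robot as it stands.
- The arm moves only by the shell command python3 -m inch 'ROWS'. ROWS is JSON, one flat list of numbers, 7 for each row, row after row: the closure, from 0 (fully open) to 1 (shut), then the shift along the tool's x, y, z in mm, then the turn, a rotation vector about the tool's x, y, z in degrees. In form: [hand, x, y, z, wx, wy, wz, hand, x, y, z, wx, wy, wz, ...]. A call has 1 to 5 rows; each row is the pose to reach, as a shift and turn from the pose commanded when the call began, along the tool's axes at that moment; what a row does not reach only later rows make up. A row lasts 1/10 s, in which the tool goes at most 50 mm and 8.59 degrees, less where a joint would pass 70% of its speed; a pose out of reach is approached as far as the arm can. A call with a gripper value outside its range is refused whole. The fingers move at their own pace and stop on an object; the grip force is fixed at half the most. Time passes only in rows, so rows that repeat a pose let the fingers close. It gives the time, the measured TCP pose, the force, the opening and the grip force at its end, in the units of the state.
- ctrl.get_obs(): the state, without advancing time (a new reading comes with each control period).
- ctrl.snapshot(name): name is "scene" or "top"; returns a dict with "frame" (480x640x3 uint8, red, green, blue), "K" (3x3 intrinsics, pixels), "k1" (the pictures are not rectified: a ray, as slopes to the right and down, at radius r is drawn at 1 + k1 r^2 times it, then the intrinsics apply), "R" (3x3) and "t" (3): a world point X has camera coordinates R X + t. Camera axes: x right, y down, z forward; pixel columns grow to the right and rows downward; lengths in m; the calibration is good to about 2 mm. A picture is of the moment at which its call begins. There is no depth.
- ctrl.close_job(): hands the job in; it is judged then, once.
Trained networks look in a picture, given as the dict that the camera call returned (one of the last four; its "shot" number tells which), for a name from the list of things; names that differ only in an ending like _2 or _b are one class to them, and where a whole thing is asked for, a point or a joint stands for the part that bears it (a point fixed in the world has none). Each returns a list of dicts, best first, with "p" (0 to 1); they miss things now and then, are a little off and sometimes report something else, mostly with a low value. They report only what shows in the picture. A call takes as long as a camera call. They do not tell look-alikes from the thing itself.
- ctrl.recognise(picture, thing): "location" ([x, y, z] in m, in world coordinates, good to about 4 mm: the middle of the surface that is visible of it).
- ctrl.trace(picture, thing): "pixels" (480x640 bool, what is visible of it).
- ctrl.mark_of(picture, thing): "location" ([x, y, z] in m, in world coordinates, good to about 4 mm: a listed point, or the origin of a listed thing).
The state is a dict: "clock": time; "joint_pos": joint angles; "qvel": joint speeds; "tau": joint torques, N m; "tool_pos": TCP position; "orientation": TCP orientation; "force": force on the tool from outside, world axes, zero at the start; "moment": the same for the moment, N m; "opening": finger opening in m; "gripper_force": force on a finger pad.
Only numpy, scipy, OpenCV 4.12 (cv2) and the standard library are available. Lean on these libraries where they do the work, as an engineer would, in place of code of your own. Each camera call takes 0.05 s, during which the arm holds its last target. There are 200 camera calls.

## Working session

There is one attempt and no reset: what is moved stays moved. The work goes in short steps, Python scripts to look and compute and a shell command to move; the robot and the scene stay as the last step left them, time stands still between calls to the robot, and variables do not carry over. Pictures are saved under pics/ and viewed, at most 10 in all, crops included, and the job is handed in when it is done.

```bash
mkdir -p pics; ls
cat > look.py <<'E'
import cv2, numpy as np
from plant import ctrl
def go(tag, names=("skewer","cup","spoon","pot_floor")):
    for cam in ("scene","top"):
        s=ctrl.snapshot(cam)
        cv2.imwrite(f"pics/{tag}_{cam}.png", s["frame"][:,:,::-1])
        for n in names:
            for f in ("recognise","mark_of"):
                try: print(cam,n,f,[(np.round(d["location"],4).tolist(),round(d["p"],2)) for d in getattr(ctrl,f)(s,n)][:4])
                except Exception as e: print(cam,n,f,e)
E
python3 - <<'E'
import look; look.go("a")
o=look.ctrl.get_obs(); print(o["tool_pos"],o["orientation"],o["clock"],o["opening"])
E
```

```text
pics
scene skewer recognise [([0.6277, -0.2017, 0.1662], 0.94)]
scene skewer mark_of [([0.6247, -0.1989, 0.0014], 0.59)]
scene cup recognise [([0.6235, -0.1984, 0.0519], 0.95), ([0.4853, -0.2901, 0.0526], 0.83), ([0.8106, -0.1525, 0.0462], 0.71), ([0.7108, -0.137, 0.0497], 0.56)]
scene cup mark_of [([0.8149, -0.1529, 0.0026], 0.78), ([0.4719, -0.2906, -0.0026], 0.71), ([0.7189, -0.1389, 0.0006], 0.67), ([0.6235, -0.1946, -0.0017], 0.62)]
scene spoon recognise [([0.4821, -0.1835, 0.1774], 0.94)]
scene spoon mark_of []
scene pot_floor recognise [([0.5341, 0.221, 0.0563], 0.71)]
scene pot_floor mark_of [([0.5905, 0.3038, 0.0121], 0.83)]
top skewer recognise [([0.6198, -0.1944, 0.0961], 0.89)]
top skewer mark_of [([0.6205, -0.1919, 0.0082], 0.57)]
top cup recognise [([0.6233, -0.1994, 0.0496], 0.98), ([0.7324, -0.1444, 0.0476], 0.88), ([0.4755, -0.3047, 0.0506], 0.72), ([0.8246, -0.159, 0.0457], 0.69)]
top cup mark_of [([0.6238, -0.1948, -0.0009], 0.86), ([0.4787, -0.2952, 0.0058], 0.66), ([0.816, -0.1562, -0.0016], 0.58)]
top spoon recognise [([0.4829, -0.1866, 0.0422], 0.68)]
top spoon mark_of [([0.481, -0.1888, 0.006], 0.85)]
top pot_floor recognise [([0.5109, 0.2463, 0.108], 0.7)]
top pot_floor mark_of [([0.5905, 0.3027, 0.0137], 0.73)]
[ 0.15893762 -0.65598975  0.40468726] [-1.79998760e+02  9.07680884e-04 -1.66379611e+02] 0.9 0.08736687648551139
```

View pics/a_scene.png

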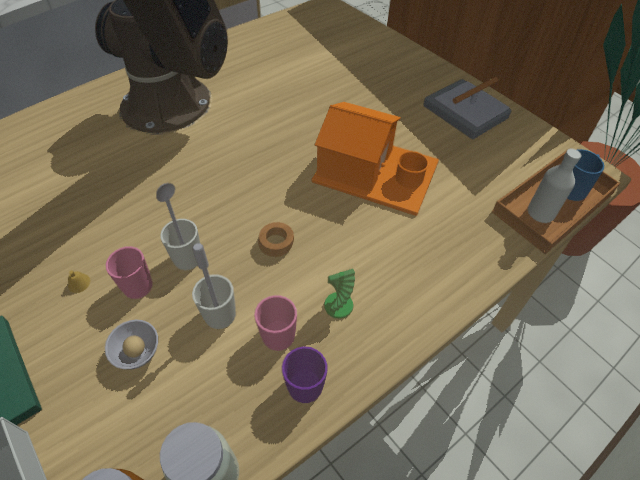

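View pics/a_top.png

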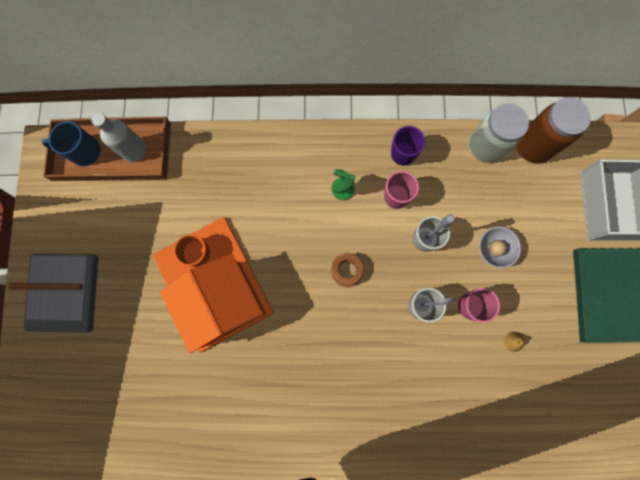

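The skewer stands in the white cup at scene px (215,300) / top px (432,235). The spoon, with its round bowl, is in the cup at scene (181,245) / top (428,305). The pot is at scene (411,168) / top (191,250). The network positions agree with this, so next I triangulate the handle.

```bash
cat > tri.py <<'E'
import cv2, numpy as np
from plant import ctrl
def ray(s,px):
    K=s["K"]; u=cv2.undistortPoints(np.array([[px]],float),K,np.array([s["k1"],0,0,0,0.]))[0,0]
    R=np.array(s["R"]); t=np.array(s["t"]); d=R.T@np.array([u[0],u[1],1]); return -R.T@t, d/np.linalg.norm(d)
def at_z(s,px,z):
    c,d=ray(s,px); return c+d*(z-c[2])/d[2]
def proj(s,X):
    R=np.array(s["R"]); return cv2.projectPoints(np.array([X],float),cv2.Rodrigues(R)[0],np.array(s["t"],float),s["K"],np.array([s["k1"],0,0,0,0.]))[0][0,0]
def ends(cam):
    s=ctrl.snapshot(cam); m=ctrl.trace(s,"skewer")[0]["pixels"]
    return s,m
E
python3 - <<'E'
from tri import *
from scipy.optimize import least_squares
V=[ends(c) for c in("scene","top")]
for s,m in V: 
    ys,xs=np.nonzero(m); print(m.sum(),xs.min(),xs.max(),ys.min(),ys.max())
# fit leaning axis: mean of mask ~ axis line; residual = distance of mask pixels' centreline from projected axis (top z fixed)
def res(p):
    r=[]
    for s,m in V:
        ys,xs=np.nonzero(m); P=np.c_[xs,ys]
        a=proj(s,[p[0],p[1],.206]);b=proj(s,[p[2],p[3],.09]); d=(a-b)/np.linalg.norm(a-b); n=np.array([-d[1],d[0]])
        q=(P-b)@d; e=(P-b)@n
        L=np.linalg.norm(a-b)
        for lo,hi in((.3,.65),(.65,.95)):
            k=(q>lo*L)&(q<hi*L); r.append(e[k].mean() if k.any() else 0)
        r.append(q.max()-L-2)
    return np.array(r)
f=least_squares(res,[.622,-.197,.622,-.197]);print(f.x,f.fun)
for s,m in V: print(proj(s,[*f.x[:2],.206]),proj(s,[*f.x[:2],.181]))
s,m=V[0]
c=cv2.resize(s["frame"][170:350,130:290,::-1],None,fx=3.3,fy=3.3,interpolation=2);t=cv2.resize(V[1][0]["frame"][180:350,390:500,::-1],None,fx=3.3,fy=3.3,interpolation=2)
h=max(c.shape[0],t.shape[0]);o=np.zeros((h,800,3),np.uint8);o[:c.shape[0],:c.shape[1]]=c[:, :800];w=min(t.shape[1],800-c.shape[1]);o[:t.shape[0],c.shape[1]:c.shape[1]+w]=t[:,:w]
cv2.imwrite("pics/b.png",o[:600])
E
```

```text
494 192 218 244 306
277 420 454 215 243
[ 0.6235488  -0.20175215  0.6280385  -0.20071981] [-0.06224094  0.18265454  0.40603271  0.11042094 -0.29631014  0.38271008]
[196.39674274 246.05751907] [199.6582946  256.24850049]
[451.90235144 218.13830373] [448.08478736 221.12510325]
```

View pics/b.png

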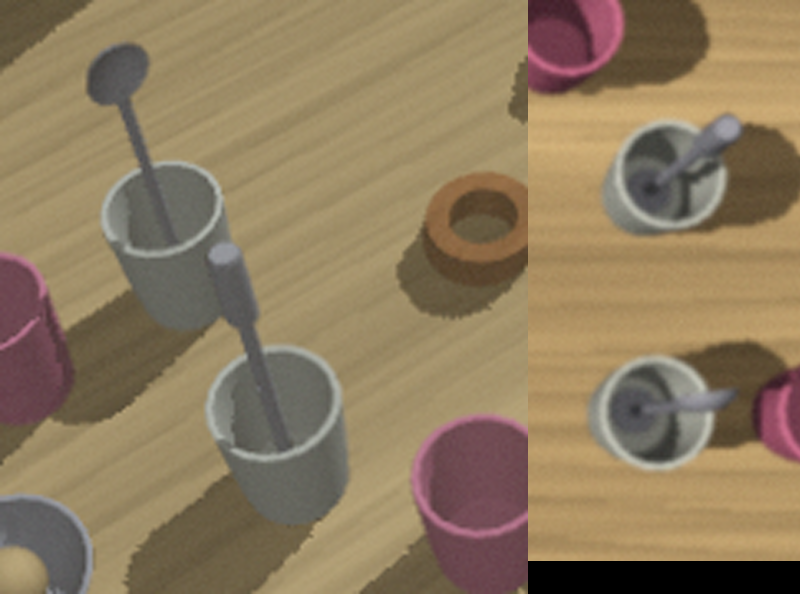

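```bash
python3 -m inch '[0,-17,10,0,0,0,0, 0,-52,31,0,0,0,0, 0,-95,56,0,0,0,0, 0,-138,82,0,0,0,0, 0,-180,107,0,0,0,0]'
```

```text
clock: 1.6
tool_pos: [0.3099, -0.5076, 0.4048]
orientation: [-180.0, 0.0, -166.4]
force: [0.9, 0.4, 0.2]
opening: 0.0875
gripper_force: 0.0
```

```bash
python3 -m inch '[0,-43,25,0,0,0,0, 0,-86,51,0,0,0,0, 0,-129,77,0,0,0,0, 0,-172,102,0,0,0,0, 0,-200,118,0,0,0,0]'
```

```text
clock: 2.1
tool_pos: [0.4772, -0.3448, 0.405]
orientation: [-180.0, 0.1, -166.3]
force: [0.2, -0.8, 0.4]
opening: 0.0876
gripper_force: 0.0
```

```bash
python3 -m inch '[0,-40,24,0,0,0,0, 0,-80,48,0,0,0,0, 0,-115,68,0,0,0,0, 0,-135,80,0,0,0,0, 0,-140,83,0,0,0,0]'
```

```text
clock: 2.6
tool_pos: [0.5933, -0.2318, 0.4043]
orientation: [180.0, -0.0, -166.2]
force: [-0.2, -0.7, -0.2]
opening: 0.087
gripper_force: 0.0
```

```bash
python3 -m inch '[0,-20,12,0,0,0,0, 0,-35,21,0,0,0,0, 0,-39.5,24,0,0,0,0, 0,-39.5,24,5,0,0,0, 0,-39.5,24,5,0,0,0]'
python3 - <<'E'
from tri import *
s,m=ends("scene"); print(m.sum())
o=ctrl.get_obs();p=np.array(o["tool_pos"]);print(p,o["orientation"])
f=s["frame"][:,:,::-1].copy()
for z in(.206,.181,.156): cv2.circle(f,tuple(int(round(v)) for v in proj(s,[p[0],p[1],z])),1,(0,0,255),-1)
x,y=map(int,proj(s,[p[0],p[1],.2]));cv2.imwrite("pics/c.png",cv2.resize(f[max(0,y-90):y+70,x-80:x+80],None,fx=3.7,fy=3.7,interpolation=2))
E
```

```text
clock: 3.1
tool_pos: [0.624, -0.2018, 0.3987]
orientation: [180.0, -0.1, -166.4]
force: [-1.0, 0.0, -0.3]
opening: 0.0878
gripper_force: 0.0
491
[ 0.62400863 -0.20212972  0.39947488] [ 1.79992094e+02 -3.17759575e-02 -1.66419698e+02]
```

View pics/c.png

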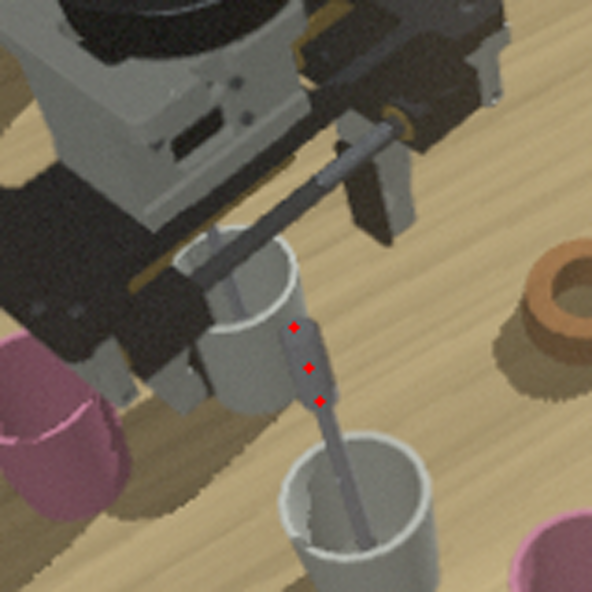

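```bash
python3 -m inch '[0,0,0,12,0,0,0, 0,0,0,30,0,0,0, 0,0,0,48,0,0,0, 0,0,0,57,0,0,0, 0,0,0,58,0,0,0]'; python3 -m inch '[0.3,0,0,0,0,0,0, 0.5,0,0,0,0,0,0, 0.6,0,0,0,0,0,0, 0.68,0,0,0,0,0,0, 0.74,0,0,0,0,0,0]'
```

```text
clock: 3.7
tool_pos: [0.624, -0.2017, 0.3399]
orientation: [179.9, -0.1, -166.4]
force: [-0.2, 0.3, -0.9]
opening: 0.0875
gripper_force: 0.0
clock: 4.2
tool_pos: [0.6245, -0.2016, 0.3421]
orientation: [-180.0, 0.0, -166.4]
force: [-0.4, -0.5, 0.3]
opening: 0.0531
gripper_force: 0.0
```

```bash
python3 -m inch '[0.76,0,0,0,0,0,0, 0.78,0,0,0,0,0,0, 0.8,0,0,0,0,0,0, 0.82,0,0,0,0,0,0, 0.84,0,0,0,0,0,0]'; python3 -m inch '[1,0,0,0,0,0,0, 1,0,0,0,0,0,0, 1,0,0,0,0,0,0, 1,0,0,0,0,0,0, 1,0,0,0,0,0,0]'
```

```text
clock: 4.7
tool_pos: [0.6245, -0.2015, 0.3416]
orientation: [180.0, -0.0, -166.4]
force: [0.6, 0.9, 1.1]
opening: 0.0157
gripper_force: 5.1
clock: 5.2
tool_pos: [0.6245, -0.2015, 0.3416]
orientation: [180.0, -0.0, -166.4]
force: [0.2, -0.2, -1.4]
opening: 0.0153
gripper_force: 30.0
```

```bash
python3 -m inch '[1,0,0,-6,0,0,0, 1,0,0,-18,0,0,0, 1,0,0,-32,0,0,0, 1,0,0,-46,0,0,0, 1,0,0,-60,0,0,0]'; python3 -m inch '[1,0,0,-16,0,0,0, 1,0,0,-34,0,0,0, 1,0,0,-52,0,0,0, 1,0,0,-64,0,0,0, 1,0,0,-70,0,0,0]'
python3 - <<'E'
from tri import *
import look; 
for c in("scene","top"):
    s,m=ends(c)
    print(c,[(np.round(d["location"],4).tolist(),round(d["p"],2)) for d in ctrl.mark_of(s,"skewer")], [(np.round(d["location"],4).tolist(),round(d["p"],2)) for d in ctrl.mark_of(s,"pot_floor")],[(np.round(d["location"],4).tolist(),round(d["p"],2)) for d in ctrl.mark_of(s,"cup")][:2])
    f=s["frame"][:,:,::-1]
    if c=="scene":
        cv2.imwrite("pics/d.png",f[100:400,80:480])
        print(proj(s,[.6245,-.2015,.136]))
        ys,xs=np.nonzero(m);k=ys>ys.max()-4;print(xs[k].mean(),ys.max())
E
```

```text
clock: 5.7
tool_pos: [0.6246, -0.2016, 0.4037]
orientation: [-180.0, 0.1, -166.4]
force: [0.5, -0.8, -0.5]
opening: 0.0151
gripper_force: 30.0
clock: 6.2
tool_pos: [0.6245, -0.2016, 0.4737]
orientation: [-180.0, 0.1, -166.4]
force: [-0.6, 0.5, -1.2]
opening: 0.0153
gripper_force: 30.0Traceback (most recent call last):
  File "<stdin>", line 4, in <module>
  File "tri.py", line 11, in ends
    s=ctrl.snapshot(cam); m=ctrl.trace(s,"skewer")[0]["pixels"]
                            ~~~~~~~~~~~~~~~~~~~~~~^^^
IndexError: list index out of range
```

Run:
```python
from tri import *
L=lambda s,n:[(np.round(d["location"],4).tolist(),round(d["p"],2)) for d in ctrl.mark_of(s,n)][:3]
for c in("scene","top"):
    s=ctrl.snapshot(c); print(c,L(s,"skewer"),L(s,"pot_floor"),L(s,"cup"))
    f=s["frame"][:,:,::-1]
    if c=="scene":
        q=proj(s,[.6245,-.2015,.136]);print(q,proj(s,[.6245,-.2015,.28]))
        x,y=map(int,q);cv2.imwrite("pics/d.png",cv2.resize(f[max(y-80,0):y+110,max(0,x-100):x+100],None,fx=3,fy=3,interpolation=2))
```

```text
scene [([0.6251, -0.2006, 0.1333], 0.68), ([0.5896, 0.2983, 0.0101], 0.35)] [([0.5912, 0.3035, 0.0131], 0.63)] [([0.6237, -0.1953, 0.0014], 0.96), ([0.4775, -0.288, -0.0006], 0.83), ([0.7171, -0.1397, 0.0028], 0.76)]
[205.55782526 273.51796727] [186.1354445 212.4197101]
top [] [([0.5922, 0.304, 0.013], 0.94)] [([0.4784, -0.2926, 0.0053], 0.64)]
```

View pics/d.png

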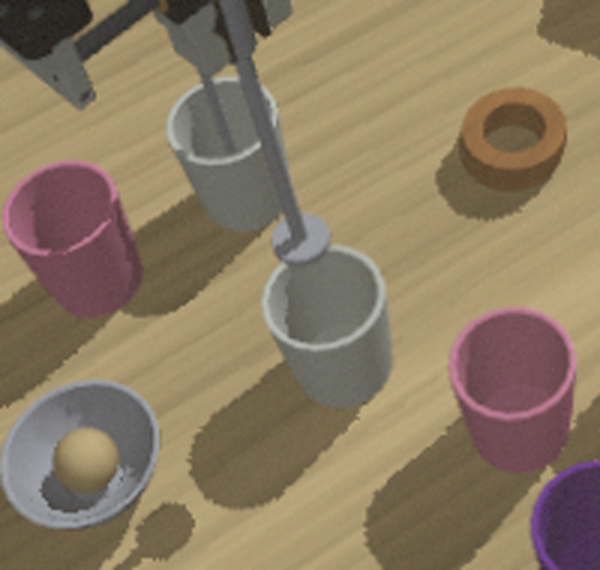

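The cup stayed in place and the skewer hangs vertical, with its foot at px (206,273) as predicted. I'll raise it another 50 mm to clear the roof and carry it across.

```bash
python3 -m inch '[1,0,0,-15,0,0,0, 1,-3,15,-35,0,0,0, 1,-8,45,-46,0,0,0, 1,-14,82,-50,0,0,0, 1,-21,120,-50,0,0,0]'; python3 -m inch '[1,-7,40,0,0,0,0, 1,-14,80,0,0,0,0, 1,-21,120,0,0,0,0, 1,-28,160,0,0,0,0, 1,-35,200,0,0,0,0]'; python3 -m inch '[1,-7,40,0,0,0,0, 1,-14,80,0,0,0,0, 1,-21,120,0,0,0,0, 1,-26,152,0,0,0,0, 1,-29,170,0,0,0,0]'; python3 -m inch '[1,-1,6,0,0,0,0, 1,-1.5,9,0,0,0,0, 1,-1.5,9,0,0,0,0, 1,-1.5,9,0,0,0,0]'
python3 - <<'E'
from tri import *
L=lambda s,n:[(np.round(d["location"],4).tolist(),round(d["p"],2)) for d in ctrl.mark_of(s,n)][:3]
o=ctrl.get_obs();p=o["tool_pos"];print(p,o["orientation"],o["joint_pos"])
T=[]
for c in("scene","top"):
    s=ctrl.snapshot(c); print(c,L(s,"skewer"),L(s,"pot_floor"))
    f=s["frame"][:,:,::-1].copy()
    for z,rr,col in((.016,.027,(255,0,0)),(.062,.027,(0,255,0))):
        for a in np.arange(0,6.28,.3):
            u,v=map(int,np.round(proj(s,[.591+rr*np.cos(a),.3035+rr*np.sin(a),z])));f[v,u]=col
    u,v=map(int,proj(s,[.591,.3035,.062]));T.append(cv2.resize(f[v-70:v+70,u-65:u+65],(400,431),interpolation=0))
cv2.imwrite("pics/e.png",np.hstack(T))
E
```

```text
clock: 7.2
tool_pos: [0.6165, -0.0792, 0.5225]
orientation: [-180.0, 0.1, -166.4]
force: [0.3, 0.5, -1.5]
opening: 0.0155
gripper_force: 30.0
clock: 7.7
tool_pos: [0.6032, 0.1243, 0.5217]
orientation: [180.0, 0.0, -166.4]
force: [0.8, -1.0, -0.9]
opening: 0.0154
gripper_force: 30.0
clock: 8.2
tool_pos: [0.5913, 0.2973, 0.5209]
orientation: [-180.0, -0.0, -166.3]
force: [0.4, -0.2, -1.2]
opening: 0.0155
gripper_force: 30.0
clock: 8.6
tool_pos: [0.5912, 0.3027, 0.522]
orientation: [-180.0, 0.0, -166.4]
force: [-1.3, -0.7, -0.5]
opening: 0.0155
gripper_force: 30.0
[0.59124785 0.30271668 0.52196408] [-1.79998566e+02  1.37859743e-02 -1.66435566e+02] [ 4.38981183e+01  1.69378420e+01  1.04447105e+01  8.25286966e-03
 -8.34956939e+01 -1.20334618e+02]
scene [([0.5905, 0.303, 0.1825], 0.91)] [([0.5912, 0.3016, 0.0146], 0.96), ([0.5902, 0.3037, 0.1837], 0.31)]
top [([0.5891, 0.3054, 0.1866], 0.68)] [([0.5945, 0.2994, 0.0114], 0.83)]
```

View pics/e.png

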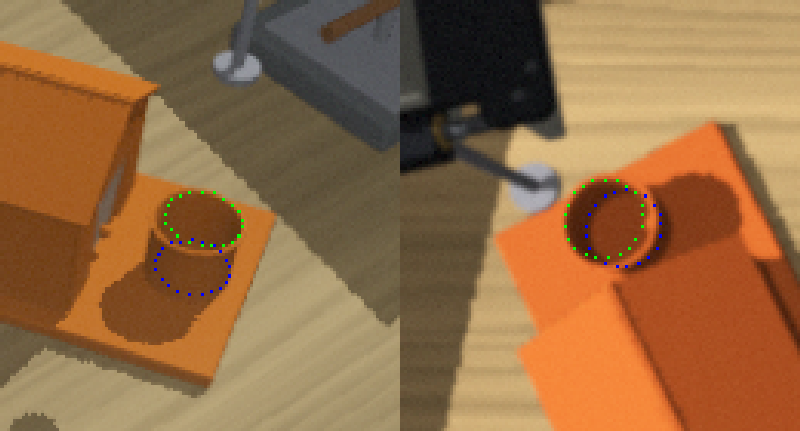

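```bash
python3 -m inch '[1,1.6,-2.4,15,0,0,0, 1,1.6,-2.4,40,0,0,0, 1,1.6,-2.4,65,0,0,0, 1,1.6,-2.4,85,0,0,0, 1,1.6,-2.4,95,0,0,0]'
python3 - <<'E'
from tri import *
T=[]
p=ctrl.get_obs()["tool_pos"];print(p)
for c in("scene","top"):
    s=ctrl.snapshot(c)
    f=s["frame"][:,:,::-1].copy()
    for z,rr,col in((.062,.031,(0,255,0)),):
        for a in np.arange(0,6.28,.3):
            u,v=map(int,np.round(proj(s,[.590+rr*np.cos(a),.300+rr*np.sin(a),z])));f[v,u]=col
    u,v=map(int,proj(s,[.59,.3,.062]));T.append(cv2.resize(f[v-50:v+50,u-50:u+50],(400,400),interpolation=0))
cv2.imwrite("pics/f.png",np.hstack(T))
E
```

```text
clock: 9.4
tool_pos: [0.5897, 0.3008, 0.4246]
orientation: [-179.9, -0.1, -166.4]
force: [-0.1, 0.2, -1.0]
opening: 0.0153
gripper_force: 30.0
[0.58974626 0.30075597 0.42459954]
```

View pics/f.png

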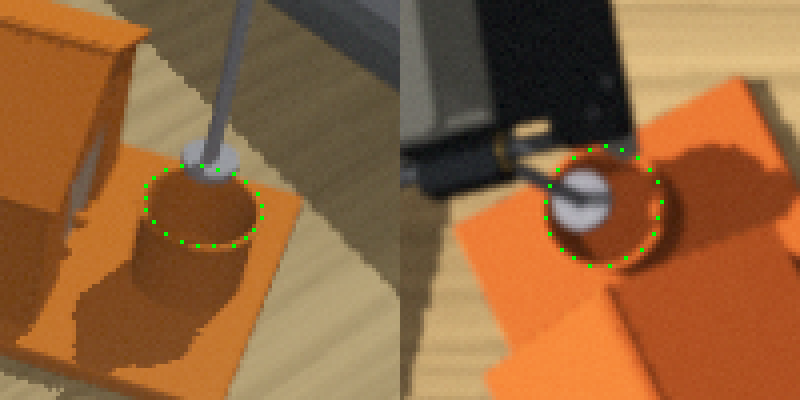

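```bash
python3 -m inch '[1,0.4,-1.7,8,0,0,0, 1,0.4,-1.7,22,0,0,0, 1,0.4,-1.7,36,0,0,0, 1,0.4,-1.7,50,0,0,0, 1,0.4,-1.7,58,0,0,0]';python3 -m inch '[1,0,0,3,0,0,0, 1,0,0,5,0,0,0, 1,0,0,6,0,0,0, 1,0,0,7,0,0,0, 1,0,0,7,0,0,0]';python3 -m inch '[1,0,0,1,0,0,0, 1,0,0,2,0,0,0, 1,0,0,2,0,0,0]'
```

```text
clock: 10.0
tool_pos: [0.5897, 0.2991, 0.3665]
orientation: [-180.0, -0.1, -166.4]
force: [-0.3, -0.0, -1.5]
opening: 0.0156
gripper_force: 30.0
clock: 10.5
tool_pos: [0.5901, 0.2994, 0.362]
orientation: [180.0, 0.0, -166.4]
force: [-0.4, 0.7, -0.6]
opening: 0.0153
gripper_force: 30.0
clock: 10.8
tool_pos: [0.59, 0.2993, 0.3596]
orientation: [-180.0, -0.0, -166.4]
force: [0.2, 0.4, -0.9]
opening: 0.0155
gripper_force: 30.0
```

Foot at about z 0.024; feeling for the floor in 2 mm steps.

```bash
python3 -m inch '[1,0,0,1,0,0,0, 1,0,0,2,0,0,0, 1,0,0,2,0,0,0]'; python3 -m inch '[1,0,0,1,0,0,0, 1,0,0,2,0,0,0, 1,0,0,2,0,0,0]'; python3 -m inch '[1,0,0,1,0,0,0, 1,0,0,1.5,0,0,0, 1,0,0,1.5,0,0,0]'
```

```text
clock: 11.1
tool_pos: [0.59, 0.2993, 0.3574]
orientation: [-180.0, -0.0, -166.4]
force: [-0.1, -0.4, -0.6]
opening: 0.0153
gripper_force: 30.0
clock: 11.4
tool_pos: [0.59, 0.2993, 0.3554]
orientation: [-180.0, -0.0, -166.4]
force: [-0.1, 0.5, -0.8]
opening: 0.0151
gripper_force: 30.0
clock: 11.7
tool_pos: [0.5901, 0.2993, 0.3541]
orientation: [-180.0, -0.0, -166.4]
force: [-0.0, 0.4, -0.4]
opening: 0.0152
gripper_force: 30.0
```

```bash
python3 -m inch '[1,0,0,0.5,0,0,0, 1,0,0,1,0,0,0, 1,0,0,1,0,0,0]'; python3 -m inch '[1,0,0,0.5,0,0,0, 1,0,0,1,0,0,0, 1,0,0,1,0,0,0]'
```

```text
clock: 12.0
tool_pos: [0.5901, 0.2993, 0.3531]
orientation: [-180.0, -0.0, -166.4]
force: [0.3, -0.1, -1.3]
opening: 0.0153
gripper_force: 30.0
clock: 12.3
tool_pos: [0.5901, 0.2993, 0.352]
orientation: [-180.0, -0.0, -166.4]
force: [-0.3, 0.7, -0.7]
opening: 0.0152
gripper_force: 30.0
```

```bash
python3 -m inch '[1,0,0,0.5,0,0,0, 1,0,0,1,0,0,0, 1,0,0,1,0,0,0]'
```

```text
clock: 12.6
tool_pos: [0.5902, 0.2994, 0.3516]
orientation: [180.0, 0.0, -166.4]
force: [-0.5, -0.4, 1.9]
opening: 0.0153
gripper_force: 30.0
```

```bash
python3 -m inch '[1,0,0,0.3,0,0,0, 1,0,0,0.5,0,0,0, 1,0,0,0.5,0,0,0]'
```

```text
clock: 12.9
tool_pos: [0.5903, 0.2994, 0.3516]
orientation: [180.0, 0.1, -166.4]
force: [-0.8, 0.1, 5.2]
opening: 0.0151
gripper_force: 30.0
```

Contact is confirmed (5 N, at the predicted height). Easing off slightly, then opening gently.

```bash
python3 -m inch '[1,0,0,-0.4,0,0,0, 1,0,0,-0.4,0,0,0, 0.8,0,0,-0.4,0,0,0, 0.78,0,0,-0.4,0,0,0, 0.75,0,0,-0.4,0,0,0]'; python3 -m inch '[0.7,0,0,0,0,0,0, 0.6,0,0,0,0,0,0, 0.5,0,0,0,0,0,0, 0.4,0,0,0,0,0,0, 0.4,0,0,0,0,0,0]'
python3 - <<'E'
from tri import *
T=[]
L=lambda s,n:[(np.round(d["location"],4).tolist(),round(d["p"],2)) for d in ctrl.mark_of(s,n)][:3]
for c in("scene","top"):
    s=ctrl.snapshot(c);print(L(s,"skewer"))
    u,v=map(int,proj(s,[.59,.3,.12]));T.append(cv2.resize(s["frame"][v-60:v+60,u-60:u+60,::-1],(400,400),interpolation=2))
cv2.imwrite("pics/g.png",np.hstack(T))
E
```

```text
clock: 13.4
tool_pos: [0.5899, 0.2993, 0.3504]
orientation: [-180.0, -0.1, -166.4]
force: [-0.3, 0.1, -0.1]
opening: 0.0209
gripper_force: 0.0
clock: 13.9
tool_pos: [0.5901, 0.2993, 0.3511]
orientation: [180.0, 0.0, -166.4]
force: [-0.8, -0.0, 0.3]
opening: 0.0508
gripper_force: 0.0
[([0.5894, 0.2992, 0.0109], 0.72)]
[([0.5903, 0.3046, 0.0156], 0.62)]
```

View pics/g.png

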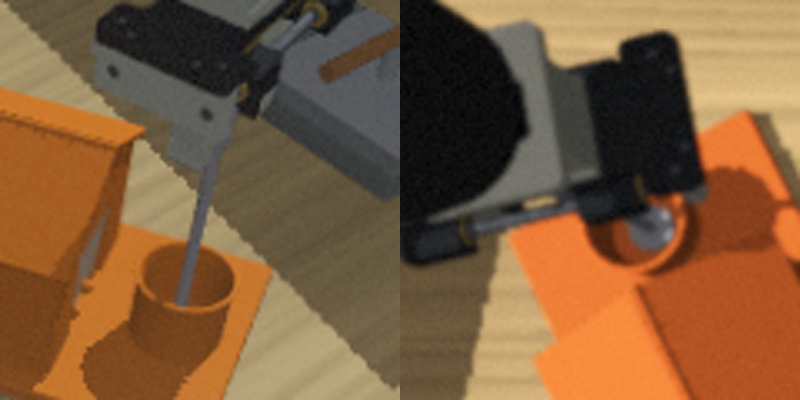

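The skewer stands free inside the pot, foot at about (650,228) in the right crop. Raising straight up.

```bash
python3 -m inch '[0.4,0,0,-6,0,0,0, 0.4,0,0,-18,0,0,0, 0.4,0,0,-36,0,0,0, 0.4,0,0,-56,0,0,0, 0.4,0,0,-76,0,0,0]'; python3 -m inch '[0.4,0,0,-20,0,0,0, 0.4,0,0,-40,0,0,0, 0.4,0,0,-56,0,0,0, 0.4,0,0,-64,0,0,0, 0.4,0,0,-64,0,0,0]'
python3 - <<'E'
from tri import *
T=[]
s=ctrl.snapshot("scene")
for n in("skewer","cup","spoon"): print(n,[(np.round(d["location"],4).tolist(),round(d["p"],2)) for d in ctrl.mark_of(s,n)][:3])
cv2.imwrite("pics/h.png",s["frame"][:,:,::-1])
E
```

```text
clock: 14.6
tool_pos: [0.5901, 0.2993, 0.4291]
orientation: [180.0, 0.1, -166.4]
force: [0.1, -0.3, 0.5]
opening: 0.0526
gripper_force: 0.0
clock: 15.1
tool_pos: [0.5901, 0.2993, 0.493]
orientation: [179.9, 0.2, -166.4]
force: [1.0, -0.3, -0.4]
opening: 0.0523
gripper_force: 0.0
skewer [([0.5896, 0.3005, 0.0152], 0.91)]
cup [([0.4752, -0.2907, -0.0003], 0.84), ([0.623, -0.1959, -0.004], 0.77), ([0.7188, -0.1386, 0.0004], 0.71)]
spoon []
```

View pics/h.png

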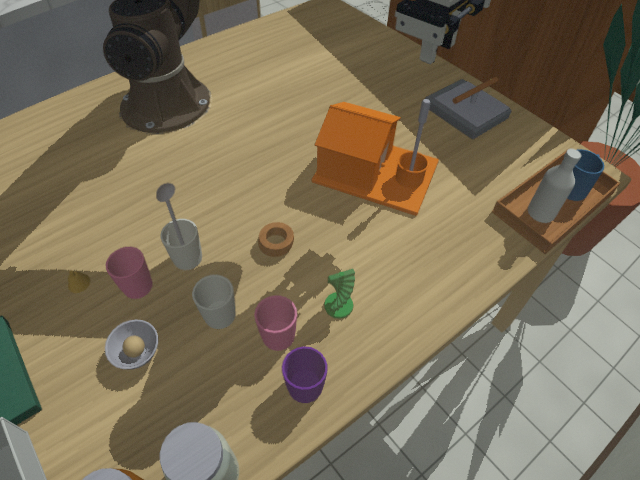

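The skewer stands upright in the pot, from (425,102) down to (412,170). The empty cup at (215,300) and the spoon at (181,245) have not moved, and the gripper is clear.

```bash
python3 -c "
from plant import ctrl
print(ctrl.close_job())"
```

```text
the job is handed in; nothing more can be done
None
```

The skewer is standing upright on the pot's floor, set down under control rather than dropped; its cup and the spoon are still in place, and the job was handed in at about 15 s on the robot's clock.

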